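# Push the frog blank out of its jig and let the ejector snap back

## Robot

A 6-joint arm with a two-finger parallel gripper is mounted at the origin on the work surface. World frame = base frame: x ahead of the robot, y to its left, z up, the work surface at z = 0. Lengths are in m, angles in rad, forces in N, time in s.
With the tool pointing down it reaches from about 0.425 to 0.95 m from the base axis. Payload 3.5 kg.
Tool frame: the origin (TCP) lies midway between the tips of the shut fingers; the grasp point (between the pads) lies 19 mm behind it (ctrl.tcp_to_grasp is the distance from the TCP to the grasp point, in m); z points along the fingers, x is the direction in which the jaws open and shut, and the axes are right-handed (so a half turn about z gives the same grasp; the last joint's range is limited). The gripper opens to 85 mm and grips with 20 to 120 N. Pads are 22 mm wide; open, the fingers measure 114 mm over their backs; the gripper's body (76 mm by 85 mm) begins 54 mm behind the grasp point. The pads swing forward as they close: fully open they stand 13 mm farther back than shut.
Start: joints at [1.114, 0.286, 1.577, -0, 1.279, -0.15], TCP at [0.204, 0.643, 0.231] pointing down, gripper open.
Joint ranges: [-2.77, 2.77], [-0.9, 2.22], [0.21, 2.48], [-1.53, 4.67], [0.24, 2.81], [-2.84, 2.84]. Speed limits (rad/s): [2.79, 2.79, 3.14, 3.14, 3.14, 3.14].

## Interface

Orientations are given as a unit quaternion [x, y, z, w].
In Python, from plant import ctrl, cams, workorder, spotter gives the robot as it stands. The module is installed in compiled form; this text tells all that it offers.
- The arm moves only by the tool send_rows, never from a script. Its argument "motion" is one flat list of numbers, 5 for each row, row after row: the shift along the tool's x, y, z in cm, then the turn about the tool's z in rad, then the finger opening in cm, from 0 to 8.54. In form: [tx, ty, tz, spin, gripper, tx, ty, tz, spin, gripper, ...]. A call has 1 to 12 rows; each row shifts and turns the pose as measured when the row begins, along the tool's axes as they then stand; what a row does not reach is not made up. A row lasts 1/10 s, in which the tool goes at most 50 mm and 8.59 degrees, less where a joint would pass 70% of its speed; a pose out of reach is approached as far as the arm can. A call is refused whole if a number of a shift passes 5 or a number of a turn 0.15, either way. A call with a gripper value outside its range is refused whole. The fingers move at their own pace and stop on an object; "grip_force" is the grip in N (left out, the last holds). Time passes only in rows, so rows that do not move let the fingers close. It gives the time, the measured TCP pose, the force and the opening at its end, in the units of the state.
- ctrl.get_state(): the state, without advancing time (a new reading comes with each control period).
- cams.read_camera(name): name is "side" or "top"; returns (picture, depth): 420x560x3 uint8, red, green, blue; 420x560 float32, m along the optical axis (not along the pixel's ray), 0 where there is no reading.
- cams.camera_params(name): a dict with "fx", "fy", "cx", "cy" (pixels), "xyz" and "attitude" of the camera in the world. Camera axes: x right, y down, z forward; pixel columns grow to the right and rows downward; lengths in m; the calibration is good to about 2 mm. A picture is of the moment at which its call begins. camera_params takes no time and is no camera call.
- workorder.sign_off(): hands the job in, once; it reports no verdict.
Trained networks look in the newest picture that a camera, given by its name, has taken for a name from the list of things; names that differ only in an ending like _2 or _b are one class to them, and where a whole thing is asked for, a point or a joint stands for the part that bears it (a point fixed in the world has none). Each returns a list of dicts, best first, with "conf" (0 to 1); they miss things now and then, are a little off and sometimes report something else, mostly with a low value. They report only what shows in the picture. A call takes as long as a camera call. They do not tell look-alikes from the thing itself.
- spotter.trace(target, camera): "mask" (420x560 bool, what is visible of it) and "bbox" ([left, top, width, height] in pixels, round what is visible of it).
The state is a dict: "time": time; "qpos": joint angles; "dq": joint speeds; "joint_efforts": joint torques, N m; "eef_pos": TCP position; "tcp_rot": TCP orientation; "contact_force": force on the tool from outside, world axes, zero at the start; "wrist_torque": the same for the moment, N m; "opening": opening from 0.0 (shut) to 1.0 (fully open).
Only numpy, scipy, OpenCV 4.12 (cv2) and the standard library are available. Lean on these libraries where they do the work, as an engineer would, in place of code of your own. Each camera call takes 0.05 s, during which the arm holds its last target.

## Task

Two identical ejector jigs are fixed to the bow maker's bench; one holds a rectangular wooden frog blank between its cheeks, the other a small round button blank. On the jig with the rectangular blank, push the ejector by its upright brass knob all the way to the end of its travel so that the blank comes out onto the outfeed bed, then let go of the knob there so that the spring snaps the ejector fully home by itself. Leave the other jig's ejector alone, and leave the rectangular blank lying on the outfeed bed.

Things in the scene. Friction and masses are not known exactly. Their poses are not given: they have to be found in the camera images.
- ejector (a joint): Spring-return ejector of the jig holding the rectangular blank: dark steel carriage with brass knob, rod and pusher head. 0 = home, 0.07 m = hard stop at the end. It slides level along the jig toward the outfeed bed. The spring resists with 3.5 N at home, 8.5 N at the end (3 N more at 0.1 m/s). Let go at the end, it is home in about 0.4 s.
- ejector_knob (a point): Point on the axis of that ejector's upright brass knob, 58 mm above the bench; moves with it. x = direction of push, z up. Knob 20 mm diameter; its top is 75 mm, the carriage under it 30 mm above the bench. Rails beside it (up to 31 mm off the axis) are 28 mm high; the cheeks, 34 mm high, begin 100 mm ahead of it when home; a stop bar 32 mm high stands 35 mm behind it when home.
- frog_jig_outfeed (a point): Middle of the same jig's outfeed bed, on its top face 18 mm above the bench, 207 mm ahead of the knob at home; x = direction of push, z up. The cheeks end 52 mm before this point; an end stop 14 mm high stands 52 mm after it; side lips 8 mm high are 48 mm apart. The jig is a light wooden base 320 x 90 x 18 mm, fixed.
- blank_center (a point): Centre of the loose dark wooden frog blank, 50 x 24 x 22 mm, lying between the cheeks (28 mm apart), long side along the push, 2 to 9 mm ahead of the pusher head; 11 mm above the bed. The pusher leaves it past the cheeks on the outfeed bed.
- other_ejector (a joint): Ejector of the other, identical jig, which holds a round button blank (24 mm across); 0 = home. To be left alone.
Not all that is in view belongs to the job. What is shaped like the part that bears blank_center but orange or pink is not meant.

How it is judged:
By the outcome, as a careful person would: the job done as asked, in the order asked, and still so for the second after the job is handed in, with the robot touching nothing.
It also fails if it takes over 32 s, if anything falls off the work surface, if the arm or the gripper's body presses on something with over 40 N, if the wrist force passes 120 N, or if a joint passes its speed limit or range.

## Working session

There is one attempt and no reset: what is moved stays moved. The work goes in short steps, Python scripts to look and compute and a tool call to move; the robot and the scene stay as the last step left them, time stands still between calls to the robot, and variables do not carry over. Pictures are saved under pics/ and viewed, and the job is handed in when it is done.

Besides the shell and the picture viewer there is one more tool, called after "Emit:" as name(argument=value, ...), one argument or row to a line, values as JSON. send_rows: Moves the arm, as the interface text tells. Its arguments: {"type":"object","properties":{"motion":{"type":"array","items":{"type":"number"}},"grip_force":{"type":"number"}},"required":["motion"]}

```bash
mkdir -p pics; cat > h.py <<'E'
import numpy as np,cv2
from scipy.spatial.transform import Rotation as R
from plant import ctrl,cams,workorder,spotter
def T(name):
    p=cams.camera_params(name); a=np.array(p["attitude"],float)
    M=R.from_quat(a).as_matrix() if a.size==4 else a.reshape(3,3)
    return p,M,np.array(p["xyz"])
def ray(name,u,v):
    p,M,o=T(name); return o,M@np.array([(u-p["cx"])/p["fx"],(v-p["cy"])/p["fy"],1.])
def atz(name,u,v,z):
    o,d=ray(name,u,v); return o+d*(z-o[2])/d[2]
def cloud(name,dep):
    p,M,o=T(name); v,u=np.mgrid[0:420,0:560]
    c=np.stack([(u-p["cx"])/p["fx"]*dep,(v-p["cy"])/p["fy"]*dep,dep],-1)
    return c@M.T+o
def proj(name,P):
    p,M,o=T(name); c=(np.array(P)-o)@M
    return c[...,0]/c[...,2]*p["fx"]+p["cx"],c[...,1]/c[...,2]*p["fy"]+p["cy"]
E
python3 - <<'E'
from h import *
for n in["top","side"]:
    im,d=cams.read_camera(n); cv2.imwrite(f"pics/{n}0.png",im[...,::-1]); np.savez(f"{n}0.npz",im=im,d=d)
    print(n,cams.camera_params(n))
    for t in["ejector_knob","blank_center","ejector"]:
        for r in spotter.trace(t,n): 
            ys,xs=np.nonzero(r["mask"]); print(t,round(r["conf"],2),r["bbox"],xs.mean().round(1),ys.mean().round(1))
print(ctrl.get_state())
E
```

```text
top {'fx': 501.84461706426134, 'fy': 501.84461706426134, 'cx': 286.6519775498824, 'cy': 211.50285390867126, 'xyz': array([ 0.50117447, -0.05585066,  1.02482794]), 'attitude': array([-0.70318338,  0.71000252, -0.02294596,  0.03005047])}
ejector_knob 0.81 [373.5, 214.8, 29.8, 66.2] 387.6 256.1
blank_center 0.67 [367.8, 192.4, 13.8, 24.4] 375.0 203.7
blank_center 0.59 [293.8, 185.9, 24.7, 24.0] 303.6 198.2
blank_center 0.55 [430.1, 174.0, 27.6, 28.4] 442.0 188.8
ejector 0.6 [372.2, 216.6, 33.4, 66.3] 387.7 255.8
side {'fx': 450.3486910368036, 'fy': 450.3486910368036, 'cx': 280.88573603452556, 'cy': 201.66319209953483, 'xyz': array([ 0.46961467, -0.70174591,  0.7946017 ]), 'attitude': array([ 0.93553596, -0.05666589,  0.02359314, -0.34785746])}
ejector_knob 0.78 [233.4, 265.8, 63.5, 30.9] 259.5 280.4
blank_center 0.79 [324.9, 320.7, 31.2, 27.3] 337.7 333.2
blank_center 0.63 [297.3, 202.2, 16.8, 28.0] 305.1 215.8
blank_center 0.58 [296.2, 255.3, 30.6, 16.5] 310.0 264.1
ejector 0.82 [233.2, 263.4, 65.0, 34.1] 259.8 280.5
{'time': 0.4, 'qpos': array([ 1.11396879e+00,  2.86423953e-01,  1.57690252e+00,  1.02659629e-05,
        1.27862339e+00, -1.49980433e-01]), 'dq': array([ 0.0012909 , -0.00317544, -0.00252889, -0.00020096, -0.00275296,
       -0.00064828]), 'joint_efforts': array([ 1.08092786e-04, -4.05291188e+01, -2.92353165e+01, -9.88985039e-05,
        2.01184557e-03,  2.39648536e-06]), 'eef_pos': array([0.20379571, 0.64338738, 0.23113234]), 'tcp_rot': array([ 8.06863462e-01,  5.90737947e-01, -1.60537125e-04,  7.84375429e-05]), 'contact_force': array([-1.09861459,  0.70288704, -0.67811253]), 'wrist_torque': array([ 0.02223684,  0.05589254, -0.03414145]), 'opening': 1.0025728958628717}
```

```bash
ls pics
```

```text
side0.png
top0.png
```

View pics/top0.png

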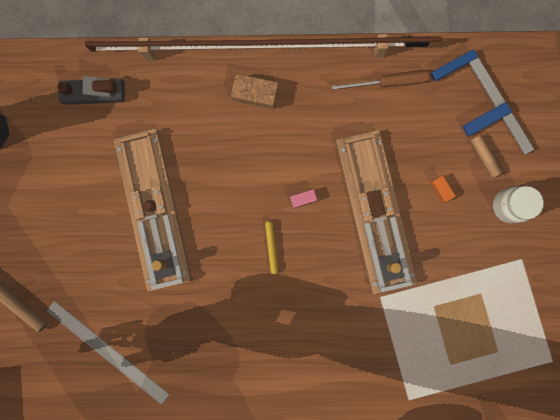

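View pics/side0.png

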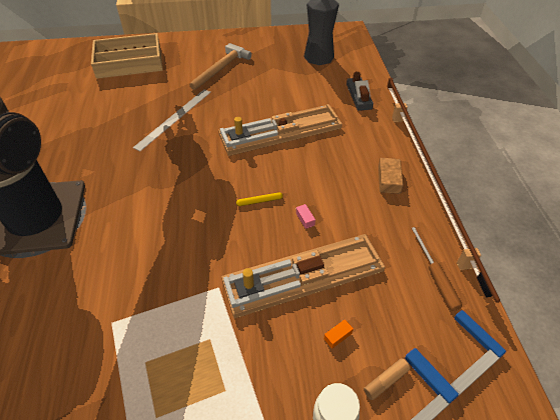

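```bash
python3 - <<'E'
from h import *
a=np.load("top0.npz")["im"][130:330,270:480];cv2.imwrite("pics/tc.png",cv2.resize(a[...,::-1],None,fx=3.0,fy=3.0,interpolation=2)[:600])
a=np.load("side0.npz")["im"][180:380,210:410];cv2.imwrite("pics/sc.png",cv2.resize(a[...,::-1],None,fx=3,fy=3,interpolation=2))
E
```

```text
(no output)
```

View pics/tc.png

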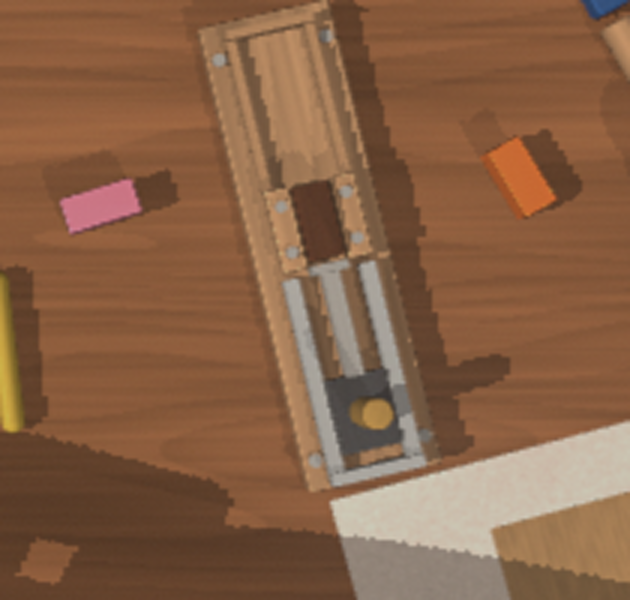

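View pics/sc.png

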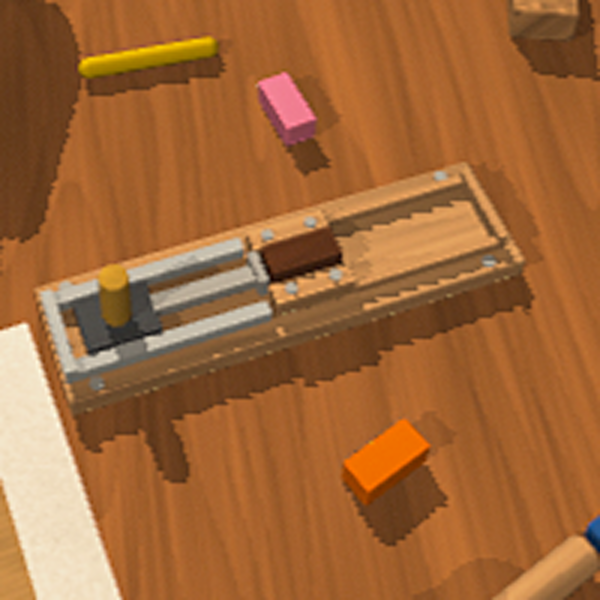

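Top view: the frog jig is the right one, with its dark rectangular blank at (375,203) and its knob top at (396,268). The left jig has the round button at (149,205) and its knob at (157,265), so it is left alone. Look-alikes for the blank are the pink block (303,198) and the orange block (444,188). In the side view the frog jig is the near one, with its knob at (249,270) and blank at (310,264). The crops confirm this choice.

```bash
python3 - <<'E'
from h import *
def tri(pt,ps):
    A=[];b=[]
    M=0;v=0
    for n,(x,y) in(("top",pt),("side",ps)):
        o,d=ray(n,x,y);d/=np.linalg.norm(d);P=np.eye(3)-np.outer(d,d);M=M+P;v=v+P@o
    return np.linalg.solve(M,v)
print("knob top tri",tri((395.7,268),(248.5,270.5)), atz("top",395.7,268,.075),atz("side",248.5,270.5,.075))
print("blank tri",tri((375.8,202.5),(311,263)))
for n,(x0,x1,y0,y1) in(("top",(325,420,120,300)),("side",(215,395,225,325))):
    f=np.load(n+"0.npz");C=cloud(n,f["d"]);d=f["d"]
    m=np.zeros(d.shape,bool);m[y0:y1,x0:x1]=1;m&=(d>0)&(C[...,2]>.011)&(C[...,2]<.1)
    k,l,st,_=cv2.connectedComponentsWithStats(m.astype(np.uint8));b=1+np.argmax(st[1:,4]);m=l==b
    P=C[m];r=cv2.minAreaRect((P[:,:2]*1000).astype(np.float32));print(n,m.sum(),r)
    print(" box",cv2.boxPoints(r).round(1).tolist())
    print("top pts z>.066",C[m&(C[...,2]>.066)].mean(0),(m&(C[...,2]>.066)).sum(), "z max",P[:,2].max())
    hi=P[P[:,2]>.05];print("knob hi pts",len(hi),hi.mean(0),hi[:,:2].min(0),hi[:,:2].max(0))
    # base top-face only
    q=P[(P[:,2]<.05)];r=cv2.minAreaRect((q[:,:2]*1000).astype(np.float32));print(" base",r)
E
```

```text
knob top tri [ 0.46633218 -0.24952542  0.07982622] [ 0.46411024 -0.25043617  0.075     ] [ 0.46835507 -0.24660169  0.075     ]
blank tri [ 0.59186142 -0.22189528  0.03994299]
top 7145 ((577.0465698242188, -225.08401489257812), (320.0975646972656, 90.54499816894531), 12.395069122314453)
 box [[411.0, -215.1999969482422], [430.3999938964844, -303.70001220703125], [743.0999755859375, -234.89999389648438], [723.5999755859375, -146.5]]
top pts z>.066 [ 0.46523581 -0.24907835  0.07504241] 91 z max 0.07915327686811702
knob hi pts 107 [ 0.46525644 -0.24797994  0.07261721] [ 0.45616798 -0.25881512] [ 0.47351495 -0.23981549]
 base ((577.0465698242188, -225.08401489257812), (320.0975646972656, 90.54499816894531), 12.395069122314453)
side 6283 ((577.5628051757812, -224.85079956054688), (319.8709716796875, 92.67146301269531), 12.140960693359375)
 box [[411.5, -213.1999969482422], [430.8999938964844, -303.79998779296875], [743.7000122070312, -236.5], [724.2000122070312, -145.89999389648438]]
top pts z>.066 [ 0.46529947 -0.2510307   0.0733973 ] 97 z max 0.07677608507690192
knob hi pts 143 [ 0.46527793 -0.25290883  0.06853647] [ 0.45556375 -0.26028692] [ 0.47474883 -0.23978015]
 base ((577.5628051757812, -224.85079956054688), (319.8709716796875, 92.67146301269531), 12.140960693359375)
```

```bash
cat > plan.py <<'E'
from h import *
import sys
def plan(tx,ty,tz,ang,N,op,dirn=None,K=12):
    s=ctrl.get_state();p=s["eef_pos"].copy();Rm=R.from_quat(s["tcp_rot"]).as_matrix()
    a=np.arctan2(Rm[1,0],Rm[0,0]); da=(ang-a)
    if dirn is None: da=(da+np.pi)%(2*np.pi)-np.pi
    elif dirn<0: da=-((-da)%(2*np.pi))
    r0,f0=np.hypot(p[0],p[1]),np.arctan2(p[1],p[0]);r1,f1=np.hypot(tx,ty),np.arctan2(ty,tx)
    print("pos",p.round(4),"ang",a.round(3),"da",round(da,3),"tilt",Rm[:,2].round(4),"t",s["time"])
    out=[]
    W=[]
    for i in range(N+1):
        k=i/N;r=r0+(r1-r0)*k;f=f0+(f1-f0)*k;W.append([r*np.cos(f),r*np.sin(f),p[2]+(tz-p[2])*k])
    W=np.array(W)
    for i in range(min(N,K)):
        aa=a+da*i/N; d=W[i+1]-W[i]
        X=np.array([np.cos(aa),np.sin(aa),0]);Y=np.array([np.sin(aa),-np.cos(aa),0])
        out.append([round(100*d@X,2),round(100*d@Y,2),round(-100*d[2],2),round(-da/N,3),op])
    print(out)
E
python3 -c "
from plan import *
plan(.4653,-.2495,.2,np.radians(-77.7),25,5.0,-1)"
```

```text
pos [0.2038 0.6434 0.2311] ang 1.264 da -2.62 tilt [-2.e-04 -3.e-04 -1.e+00] t 0.4
[[np.float64(-0.75), np.float64(4.7), np.float64(0.12), np.float64(0.105), 5.0], [np.float64(-0.59), np.float64(4.68), np.float64(0.12), np.float64(0.105), 5.0], [np.float64(-0.43), np.float64(4.65), np.float64(0.12), np.float64(0.105), 5.0], [np.float64(-0.27), np.float64(4.63), np.float64(0.12), np.float64(0.105), 5.0], [np.float64(-0.12), np.float64(4.59), np.float64(0.12), np.float64(0.105), 5.0], [np.float64(0.04), np.float64(4.55), np.float64(0.12), np.float64(0.105), 5.0], [np.float64(0.19), np.float64(4.51), np.float64(0.12), np.float64(0.105), 5.0], [np.float64(0.34), np.float64(4.46), np.float64(0.12), np.float64(0.105), 5.0], [np.float64(0.48), np.float64(4.4), np.float64(0.12), np.float64(0.105), 5.0], [np.float64(0.62), np.float64(4.34), np.float64(0.12), np.float64(0.105), 5.0], [np.float64(0.76), np.float64(4.28), np.float64(0.12), np.float64(0.105), 5.0], [np.float64(0.89), np.float64(4.21), np.float64(0.12), np.float64(0.105), 5.0]]
```

Emit:
send_rows(
  motion=[-0.75,4.7,0,0.105,5,-0.6,4.7,0,0.105,5,-0.45,4.65,0,0.105,5,-0.3,4.6,0,0.105,5,-0.1,4.6,0,0.105,5,0,4.55,0,0.105,5,0.2,4.5,0,0.105,5,0.35,4.45,0,0.105,5,0.5,4.4,0,0.105,5,0.6,4.35,0,0.105,5,0.75,4.3,0,0.105,5,0.9,4.2,0,0.105,5],
  grip_force=50,
)

```text
time: 1.6
eef_pos: [0.553, 0.2317, 0.2316]
tcp_rot: [1.0, -0.018, 0.002, -0.002]
contact_force: [-0.2, -0.0, -0.2]
opening: 0.58
```

```bash
python3 -c "
from plan import *
plan(.4653,-.2495,.2,np.radians(-77.7),16,5.0,-1)" | sed 's/np.float64//g'
```

```text
pos [0.553  0.2317 0.2316] ang -0.036 da -1.32 tilt [ 0.0043  0.0044 -1.    ] t 1.6
[[(0.9), (3.23), (0.2), (0.082), 5.0], [(0.97), (3.18), (0.2), (0.082), 5.0], [(1.05), (3.13), (0.2), (0.082), 5.0], [(1.12), (3.08), (0.2), (0.082), 5.0], [(1.19), (3.02), (0.2), (0.082), 5.0], [(1.26), (2.97), (0.2), (0.082), 5.0], [(1.32), (2.91), (0.2), (0.082), 5.0], [(1.39), (2.86), (0.2), (0.082), 5.0], [(1.45), (2.8), (0.2), (0.082), 5.0], [(1.51), (2.74), (0.2), (0.082), 5.0], [(1.57), (2.68), (0.2), (0.082), 5.0], [(1.62), (2.61), (0.2), (0.082), 5.0]]
```

```bash
python3 -c "
from plan import *
plan(.4653,-.2495,.16,np.radians(-77.7),12,5.0,-1)" | sed 's/np.float64//g'
```

```text
pos [0.553  0.2317 0.2316] ang -0.036 da -1.32 tilt [ 0.0043  0.0044 -1.    ] t 1.6
[[(1.15), (4.31), (0.6), (0.11), 5.0], [(1.29), (4.22), (0.6), (0.11), 5.0], [(1.42), (4.13), (0.6), (0.11), 5.0], [(1.55), (4.04), (0.6), (0.11), 5.0], [(1.67), (3.95), (0.6), (0.11), 5.0], [(1.78), (3.85), (0.6), (0.11), 5.0], [(1.9), (3.74), (0.6), (0.11), 5.0], [(2.0), (3.64), (0.6), (0.11), 5.0], [(2.1), (3.53), (0.6), (0.11), 5.0], [(2.2), (3.42), (0.6), (0.11), 5.0], [(2.29), (3.3), (0.6), (0.11), 5.0], [(2.38), (3.19), (0.6), (0.11), 5.0]]
```

Emit:
send_rows(
  motion=[1.15,4.3,0.6,0.11,5,1.3,4.2,0.6,0.11,5,1.4,4.15,0.6,0.11,5,1.55,4.05,0.6,0.11,5,1.65,3.95,0.6,0.11,5,1.8,3.85,0.6,0.11,5,1.9,3.75,0.6,0.11,5,2.0,3.65,0.6,0.11,5,2.1,3.55,0.6,0.11,5,2.2,3.4,0.6,0.11,5,2.3,3.3,0.6,0.11,5,2.4,3.2,0.6,0.11,5],
)

```text
time: 2.8
eef_pos: [0.4536, -0.2673, 0.1589]
tcp_rot: [0.76, -0.65, 0.007, -0.006]
contact_force: [0.4, -0.4, 0.4]
opening: 0.587
```

```bash
python3 -c "
from plan import *
plan(.4653,-.2495,.12,np.radians(-77.7),2,5.0)
im,d=cams.read_camera('top');cv2.imwrite('pics/t1.png',im[...,::-1])
im,d=cams.read_camera('side');cv2.imwrite('pics/s1.png',im[...,::-1])
plan(.4653,-.2495,.12,np.radians(-77.7),2,5.0)
" | sed 's/np.float64//g'
```

```text
pos [ 0.4536 -0.2673  0.1589] ang -1.414 da 0.058 tilt [ 1.850e-02  7.000e-04 -9.998e-01] t 2.8
[[(-0.78), (-0.72), (1.94), (-0.029), 5.0], [(-0.77), (-0.73), (1.94), (-0.029), 5.0]]
pos [ 0.4518 -0.2686  0.1579] ang -1.416 da 0.06 tilt [ 0.0158  0.0013 -0.9999] t 2.9
[[(-0.83), (-0.82), (1.9), (-0.03), 5.0], [(-0.82), (-0.83), (1.9), (-0.03), 5.0]]
```

View pics/s1.png

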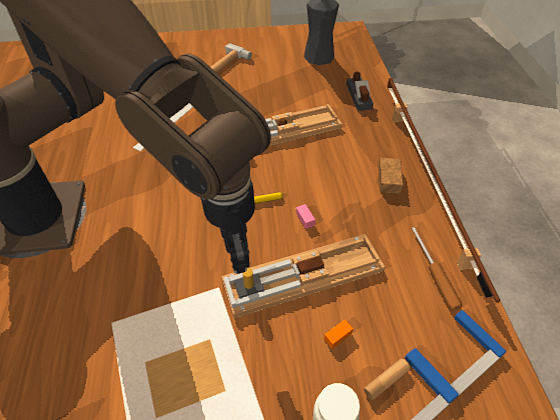

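The side view shows the gripper above the frog jig, with the knob untouched at (248,275). Next I align at this height.

Emit:
send_rows(
  motion=[-0.85,-0.8,1.5,-0.03,5,-0.8,-0.8,1.5,-0.03,5,0,0,0,0,5],
)

```text
time: 3.2
eef_pos: [0.4667, -0.2479, 0.1267]
tcp_rot: [0.78, -0.625, 0.007, -0.006]
contact_force: [0.4, -0.0, -0.7]
opening: 0.586
```

```bash
python3 -c "
from plan import *
plan(.4653,-.2495,.042,np.radians(-77.7),3,5.0)
print(ctrl.get_state()['qpos'])
" | sed 's/np.float64//g'
```

```text
pos [ 0.4667 -0.2479  0.1267] ang -1.351 da -0.005 tilt [ 0.0178  0.0013 -0.9998] t 3.2
[[(0.04), (0.06), (2.82), (0.002), 5.0], [(0.04), (0.06), (2.82), (0.002), 5.0], [(0.04), (0.06), (2.82), (0.002), 5.0]]
[-0.68619597  0.06962896  2.02929704  0.01434866  1.02980417  0.65780366]
```

Emit:
send_rows(
  motion=[0.05,0.1,2.5,0,5,0.05,0.1,2.5,0,5,0.05,0.1,2.0,0,5,0,0,1.0,0,5,0,0,0,0,5],
)

```text
time: 3.7
eef_pos: [0.4706, -0.2445, 0.0451]
tcp_rot: [0.785, -0.62, 0.008, -0.006]
contact_force: [0.2, 0.5, -0.1]
opening: 0.587
```

```bash
python3 -c "
from plan import *
im,d=cams.read_camera('side');cv2.imwrite('pics/s2.png',cv2.resize(im[200:340,180:380,::-1],None,fx=4,fy=4))
plan(.4653,-.2495,.042,np.radians(-77.7),1,5.0)
" | sed 's/np.float64//g'
```

```text
pos [ 0.4709 -0.2448  0.0458] ang -1.337 da -0.019 tilt [ 2.150e-02 -6.000e-04 -9.998e-01] t 3.75
[[(0.33), (0.65), (0.38), (0.019), 5.0]]
```

View pics/s2.png

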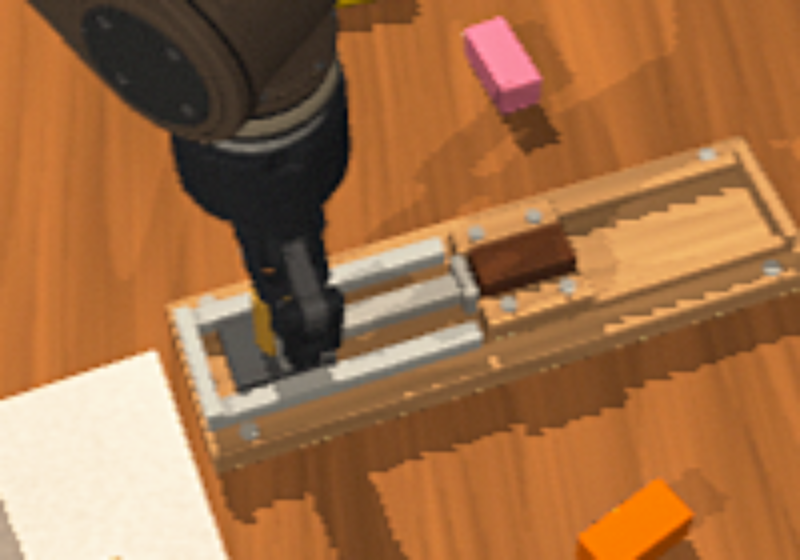

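Both fingers straddle the knob, but the TCP sits about 6 mm too far forward, so I'll correct that.

Emit:
send_rows(
  motion=[0.35,0.7,0.2,0.02,5,0,0,0,0,5],
)

```text
time: 3.95
eef_pos: [0.4662, -0.2505, 0.0456]
tcp_rot: [0.778, -0.628, 0.01, -0.006]
contact_force: [0.4, 0.1, 0.7]
opening: 0.586
```

```bash
python3 -c "
from plan import *
plan(.4653,-.2495,.042,np.radians(-77.7),1,5.0)
" | sed 's/np.float64//g'
```

```text
pos [ 0.4662 -0.2505  0.0456] ang -1.357 da 0.001 tilt [ 0.0241 -0.0029 -0.9997] t 3.95
[[(-0.12), (0.06), (0.36), (-0.001), 5.0]]
```

Emit:
send_rows(
  motion=[-0.1,0.1,0.4,0,5,0,0,0,0,2.5,0,0,0,0,1.5,0,0,0,0,1.0,0,0,0,0,1.0,0,0,0,0,1.0],
  grip_force=50,
)

```text
time: 4.55
eef_pos: [0.4655, -0.2489, 0.0439]
tcp_rot: [0.777, -0.629, 0.01, -0.008]
contact_force: [0.3, 0.1, -0.5]
opening: 0.217
```

```bash
python3 -c "
from plan import *
plan(.4653,-.2495,.042,np.radians(-77.7),1,5.0);s=ctrl.get_state();print(s['contact_force'],s['wrist_torque'],s['opening']*85.4)
im,d=cams.read_camera('side');cv2.imwrite('pics/s3.png',cv2.resize(im[200:340,180:380,::-1],None,fx=4,fy=4))
" | sed 's/np.float64//g'
```

```text
pos [ 0.4655 -0.2489  0.0439] ang -1.361 da 0.004 tilt [ 2.590e-02  5.000e-04 -9.997e-01] t 4.55
[[(0.05), (0.03), (0.19), (-0.004), 5.0]]
[ 0.31858257  0.06947109 -0.52828883] [ 0.26520746  0.0147585  -0.04930531] 18.51685845954235
```

View pics/s3.png

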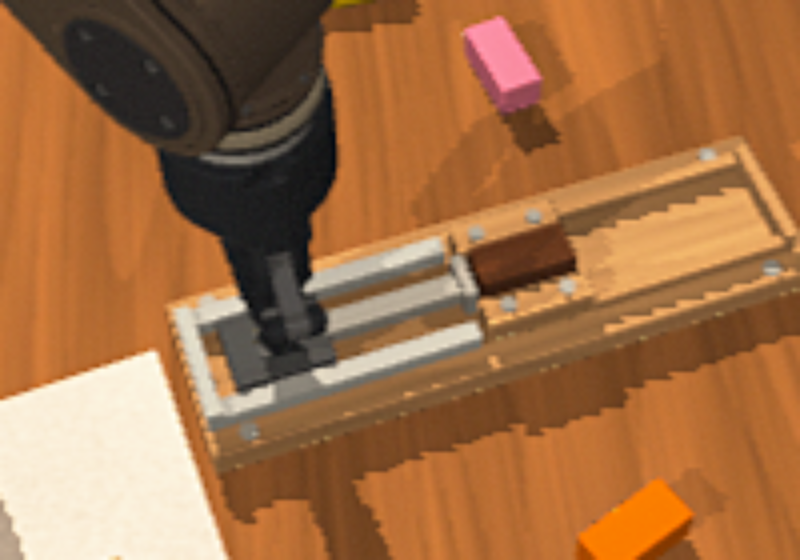

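Gripped at about 18.5 mm (nominal knob 20 mm) with the ejector still home. Now the push along −y of the tool.

Emit:
send_rows(
  motion=[0,-0.7,0.02,0,1,0,-0.8,0.02,0,1,0,-0.8,0.02,0,1,0,-0.8,0.02,0,1,0,-0.8,0.02,0,1,0,-0.8,0.02,0,1],
)

```text
time: 5.2
eef_pos: [0.5039, -0.2404, 0.0439]
tcp_rot: [0.778, -0.628, -0.001, -0.001]
contact_force: [-8.8, 0.2, 6.9]
opening: 0.215
```

```bash
cat > chk.py <<'E'
from h import *
s=ctrl.get_state();u=np.array([np.cos(.2145),np.sin(.2145)]);w=np.array([-u[1],u[0]])
d=s["eef_pos"][:2]-[.4655,-.2489]
print("travel",d@u*1e3,"lat",d@w*1e3,"z",s["eef_pos"][2],"F along",s["contact_force"][:2]@u,"lat",s["contact_force"][:2]@w,s["contact_force"][2],"op",s["opening"]*85.4,"t",s["time"])
Rm=R.from_quat(s["tcp_rot"]).as_matrix();print(np.arctan2(Rm[1,0],Rm[0,0]),Rm[:,2].round(3))
E
python3 chk.py
```

```text
travel 39.37038008492897 lat 0.1328464575613779 z 0.04386441462040396 F along -8.512009387934295 lat 2.1100608019198894 6.944031936184653 op 18.342392004989925 t 5.2
-1.3576190191720254 [-0.001  0.002 -1.   ]
```

Emit:
send_rows(
  motion=[0,-0.8,-0.05,0,1,0,-0.8,0,0,1,0,-0.8,0,0,1,0,-0.8,0,0,1],
)

```text
time: 5.6
eef_pos: [0.5281, -0.235, 0.0438]
tcp_rot: [0.78, -0.626, -0.01, 0.007]
contact_force: [-10.8, -0.6, 6.5]
opening: 0.215
```

```bash
python3 chk.py
```

```text
travel 64.16718309001169 lat 0.24142547434330483 z 0.04382920268675289 F along -10.67947830940472 lat 1.7599559304302836 6.526589933734264 op 18.402095529055302 t 5.6
-1.3527532003580518 [-0.025  0.001 -1.   ]
```

Emit:
send_rows(
  motion=[0,-0.6,0,0,1,0,-0.6,0,0,1],
)

```text
time: 5.8
eef_pos: [0.5336, -0.2337, 0.0436]
tcp_rot: [0.781, -0.624, -0.018, 0.014]
contact_force: [-26.2, -5.7, 14.8]
opening: 0.217
```

```bash
python3 chk.py
```

```text
travel 69.80041430919115 lat 0.3854055243156746 z 0.04362153208388701 F along -26.855560835857634 lat 0.038532512751448394 14.766427085245692 op 18.556816907860934 t 5.8
-1.3478463862544823 [-0.045  0.    -0.999]
```

Force rises to 27 N at 69.8 mm, so this is the hard stop. I'll look before letting go.

```bash
python3 -c "
from h import *
im,d=cams.read_camera('side');cv2.imwrite('pics/s4.png',cv2.resize(im[200:340,180:380,::-1],None,fx=4,fy=4))
"; python3 chk.py
```

```text
travel 69.72176700744693 lat 0.3500760317905363 z 0.04364552994249281 F along -19.229729403557233 lat 1.9233742233219595 10.717718928685064 op 18.482991912010593 t 5.85
-1.3468363579338614 [-0.046  0.    -0.999]
```

View pics/s4.png

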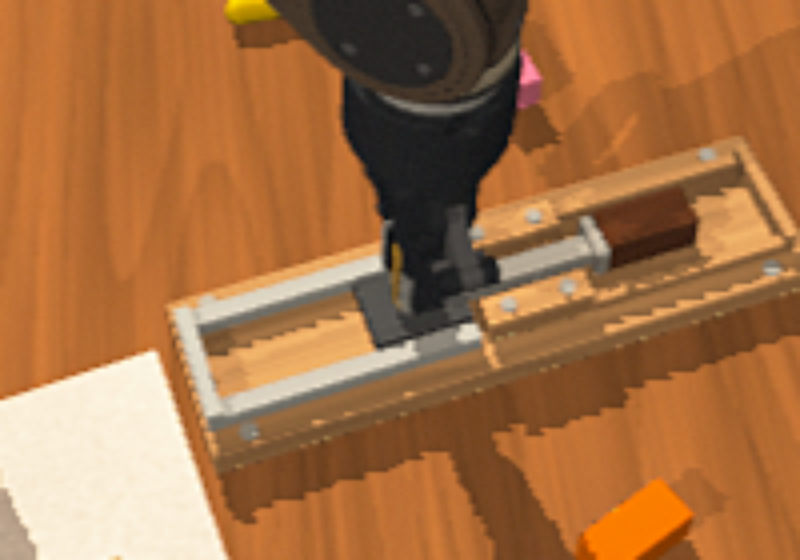

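```bash
python3 -c "
from h import *
u=np.array([np.cos(.2145),np.sin(.2145)])
for a,b in (((240,390),(377,347)),((217,328),(355,285)),((466,260),(598,230)) ):
  P=[atz('side',180+x/4,200+y/4,.03)[:2] for x,y in(a,b)];print((P[1]-P[0])@u)
"
```

```text
0.0687142625103006
0.07095380244783353
0.06952930849090704
```

Emit:
send_rows(
  motion=[0,-0.7,0.05,0,1,0,-0.7,0,0,1],
)

```text
time: 6.05
eef_pos: [0.5346, -0.2333, 0.0432]
tcp_rot: [0.783, -0.62, -0.032, 0.027]
contact_force: [-18.9, -1.3, 10.9]
opening: 0.219
```

```bash
python3 chk.py
```

```text
travel 70.82533662272746 lat 0.5165794640399799 z 0.043166238499244766 F along -18.7236082995306 lat 2.723408414794456 10.911907603768064 op 18.69495735090558 t 6.05
-1.33959998079612 [-0.084 -0.002 -0.996]
```

The image gives 68.7–71.0 mm of travel (mean about 70), and pushing further only tilts the tool, so the ejector is at the stop. Releasing by opening wide while the arm holds still.

Emit:
send_rows(
  motion=[0,0,0,0,7,0,0,0,0,7,0,0,0,0,7,0,0,0,0,7,0,0,0,0,7,0,0,0,0,7,0,0,0,0,7],
)

```text
time: 6.75
eef_pos: [0.5362, -0.2344, 0.0432]
tcp_rot: [0.784, -0.62, -0.03, 0.027]
contact_force: [-0.4, 0.6, 0.3]
opening: 0.819
```

```bash
python3 -c "
from h import *
im,d=cams.read_camera('side');cv2.imwrite('pics/s5.png',cv2.resize(im[200:340,180:380,::-1],None,fx=4,fy=4))
"; python3 chk.py
```

```text
travel 72.1890766068627 lat -0.8484305693626923 z 0.04322720503357205 F along -0.1803685352462529 lat 0.22797050417634349 0.6005515691040687 op 69.57610275335217 t 6.8
-1.3389206504589526 [-0.081 -0.005 -0.997]
```

View pics/s5.png

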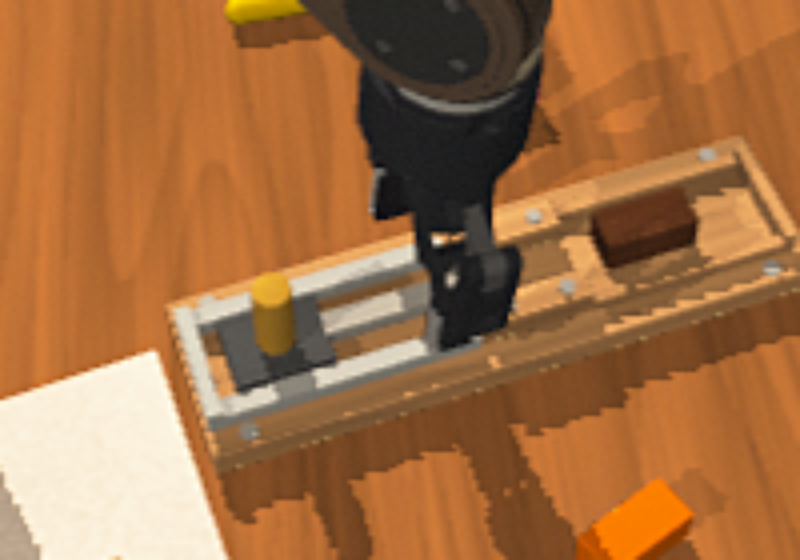

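The ejector is back home (knob at crop (272,310), carriage rear corner at (240,390) as before), and the blank lies on the bed at (645,225). Retreating upward.

Emit:
send_rows(
  motion=[0,0,-2,0,7,0,0,-3,0,7,0,0,-4,0,7,0,0,-4,0,7,0,0,-4,0,7,0,4,0,0,7,0,4,0,0,7,0,4,0,0,7,0,4,0,0,7,0,0,0,0,7],
)

```text
time: 7.8
eef_pos: [0.3913, -0.271, 0.2333]
tcp_rot: [0.785, -0.618, -0.03, 0.028]
contact_force: [0.1, 0.1, 0.1]
opening: 0.817
```

```bash
python3 -c "
from h import *
im,d=cams.read_camera('side');cv2.imwrite('pics/s6.png',im[...,::-1])
C=cloud('side',d);u=np.array([np.cos(.2145),np.sin(.2145)]);o=np.array([.4653,-.2495])
for r in spotter.trace('blank_center','side')[:3]:
  m=r['mask']&(d>0);q=C[m];q=q[q[:,2]>.03];print(r['conf'],r['bbox'],(q[:,:2].mean(0)-o)@u,q.mean(0))
m=np.zeros(d.shape,bool);m[255:300,225:275]=1;m&=(C[...,2]>.066)&(C[...,2]<.08)
print('knob',C[m].mean(0),m.sum())
im,d=cams.read_camera('top');cv2.imwrite('pics/t6.png',im[...,::-1])
"; python3 chk.py
```

```text
0.93 [325.6, 247.0, 29.0, 20.4] 0.19332555024385106 [ 0.65441763 -0.20937043  0.03846757]
0.87 [297.2, 202.1, 19.1, 28.3] nan [nan nan nan]
0.7 [325.3, 319.7, 27.4, 26.1] nan [nan nan nan]
knob [ 0.46532822 -0.25109042  0.07335074] 98
travel -74.06985925144068 lat -5.955225095418965 z 0.23299153891413843 F along -0.5066944836089746 lat 1.0906201522805505 -0.09185002673125034 op 70.17102803587284 t 7.95
-1.3322235621534153 [-0.08  -0.007 -0.997]<string>:6: RuntimeWarning: Mean of empty slice.
  ret = um.true_divide(
```

View pics/s6.png

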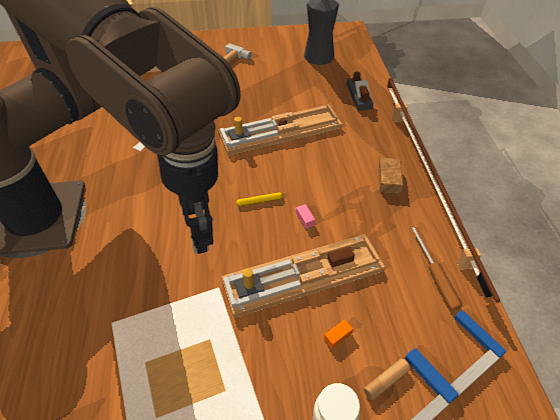

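View pics/t6.png

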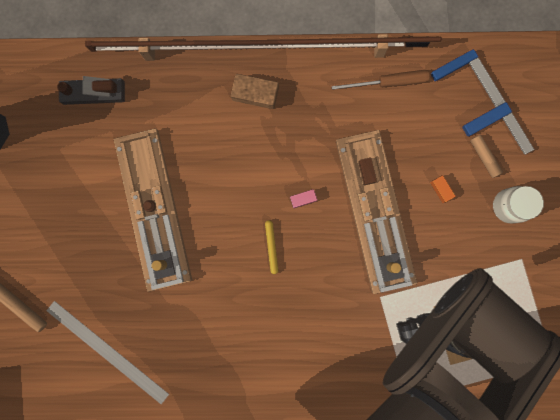

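The side and top views show the frog blank on the outfeed bed: side (341,256), top (368,172). The knob is home, and the other jig looks unchanged. The arm is clear.

```bash
python3 -c "
from plant import workorder
print(workorder.sign_off())"
```

```text
the job is handed in; nothing more can be done
None
```

The job is done and handed in at about 8 s of the 32 s allowed. I gripped the brass knob on the jig with the rectangular blank and pushed it to the hard stop. I then opened the fingers there with the arm still, and the spring took the ejector home by itself.

**Last checks:**
- **Travel:** the tool stopped at 69.8 mm and the push force rose to 27 N. The picture gave 68.7–71.0 mm, against a nominal 70 mm.
- **Ejector home:** the knob measures within about 0.1 mm of where the same camera saw it before the push.
- **Blank:** it lies on the outfeed bed with its centre about 193 mm ahead of the knob. That puts its rear about 13 mm past the cheeks.
- **Other jig:** it looks unchanged in both views. I compared this by eye and did not measure it.
- **Robot:** it is clear of everything, with about zero contact force.

**Disagreements:**
- The tool drifted up to about 5° from vertical, mostly while pushing against the stop. This did no harm.
- The jaws read about 18.5 mm on the 20 mm knob.
- My two-view estimate of the knob top's height was 80 mm, while depth gave 73–75 mm and the text says 75 mm.

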